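# Unload the bracket mould and wipe down the trimming plate

### The arm

A 6-joint arm with a two-finger parallel gripper is mounted at the origin on the work surface. World frame = base frame: x ahead of the robot, y to its left, z up, the work surface at z = 0. Lengths are in mm, angles in degrees, forces in N, time in s.
With the tool pointing down it reaches from about 350 to 850 mm from the base axis. Payload 8.1 kg.
Tool frame: the origin (TCP) lies midway between the tips of the shut fingers; the grasp point (between the pads) lies 19 mm behind it (r.pinch_z is the distance from the TCP to the grasp point, in mm); z points along the fingers, y is the line along which they close (so a half turn about z gives the same grasp; the last joint's range is limited). The gripper opens to 85 mm and grips with 20 to 120 N. Pads are 22 mm wide; open, the fingers measure 114 mm over their backs; the gripper's body (76 mm by 85 mm) begins 54 mm behind the grasp point. The pads swing forward as they close: fully open they stand 13 mm farther back than shut.
Start: joints at [-73.763, 7.471, 85.268, -0, 87.261, -4.893], TCP at [216.318, -559.653, 231.292] pointing down, gripper open.
Joint ranges: [-169.43, 169.43], [-51.17, 129.36], [1.28, 143.12], [-76.62, 256.62], [0, 156.53], [-152.29, 152.29]. Speed limits (degrees/s): [136.94, 136.94, 159.86, 180, 180, 180].

### API

Orientations are given as [roll, pitch, yaw] about the fixed x, y, z axes, in that order (R = Rz(yaw) Ry(pitch) Rx(roll)).
In Python, from bench import r gives the robot as it stands.
- The arm moves only by the shell command python3 -m jog 'ROWS' [OPENING] [FORCE]. ROWS is JSON, one flat list of numbers, 6 for each row, row after row: the shift along the tool's x, y, z in m, then the turn, a rotation vector about the tool's x, y, z in rad. A call has 1 to 8 rows; each row is the pose to reach, as a shift and turn from the pose commanded when the call began, along the tool's axes at that moment; what a row does not reach only later rows make up. A row lasts 1/8 s, in which the tool goes at most 62.5 mm and 10.7 degrees, less where a joint would pass 70% of its speed; a pose out of reach is approached as far as the arm can. A call with a gripper value outside its range is refused whole. OPENING is the opening, from -1 (shut) to 1 (fully open), set as the call begins (- or left out, the last holds). The fingers move at their own pace and stop on an object; FORCE is the grip in N (left out, the last holds). Time passes only in rows, so rows that repeat a pose let the fingers close. It gives the time, the measured TCP pose, the force, the opening and the grip force at its end, in the units of the state.
- r.sense(): the state, without advancing time (a new reading comes with each control period).
- r.snapshot(name): name is "scene" or "side" or "wrist"; returns a dict with "pixels" (384x512x3 uint8, red, green, blue), "range_z" (384x512 float32, mm along the optical axis (not along the pixel's ray), 0 where there is no reading), "K" (3x3 intrinsics, pixels), "rvec" (rotation vector, rad) and "tvec" (3), from world to camera coordinates, as OpenCV has them. Camera axes: x right, y down, z forward; pixel columns grow to the right and rows downward; lengths in mm; the calibration is good to about 2 mm. A picture is of the moment at which its call begins.
- r.hand_in(): hands the job in; it is judged then, once.
Trained networks look in a picture, given as the dict that the camera call returned (one of the last four; its "shot" number tells which), for a name from the list of things; names that differ only in an ending like _2 or _b are one class to them, and where a whole thing is asked for, a point or a joint stands for the part that bears it (a point fixed in the world has none). Each returns a list of dicts, best first, with "score" (0 to 1); they miss things now and then, are a little off and sometimes report something else, mostly with a low value. They report only what shows in the picture. A call takes as long as a camera call. They do not tell look-alikes from the thing itself.
- r.look_for(picture, target): "bbox" ([left, top, right, bottom] in pixels, round what is visible of it).
- r.outline_of(picture, target): "region" (384x512 bool, what is visible of it) and "bbox" ([left, top, right, bottom] in pixels, round what is visible of it).
The state is a dict: "time": time; "joint_pos": joint angles; "qd": joint speeds; "joint_efforts": joint torques, N m; "tool_pos": TCP position; "tcp_rot": TCP orientation; "ft_force": force on the tool from outside, world axes, zero at the start; "wrist_torque": the same for the moment, N m; "finger_gap": finger opening in mm; "grip_force": force on a finger pad.
Only numpy, scipy, OpenCV 4.12 (cv2) and the standard library are available. Lean on these libraries where they do the work, as an engineer would, in place of code of your own. Each camera call takes 0.05 s, during which the arm holds its last target. There are 200 camera calls.

### The job

First lift every cast bracket out of the open mould and stand each on its foot in a pocket of its own in the cardboard stock tray. Then take the scraper block and with it wipe all the loose sprue discs off the raised steel plate into the chip trough along its open edge, never touching the discs with the fingers. Finally stand the scraper back on the middle of its rubber pad, lengthways on it, and leave the other things on the bench alone.

Things in the scene. Friction and masses are not known exactly. Their poses are not given: they have to be found in the camera images.
- bracket0: cast aluminium eye bracket: flat foot 70 (x) x 50 (y) x 12 mm; upright lug in its middle 44 mm long (x), 12 mm thick (y), rounded top, dark eye; overall height 54 mm, about 0.17 kg. Origin: centre of the underside; z up, x along the lug. Starts with its foot in a mould cavity. May be absent (3 or 4 are there).
- bracket1: cast aluminium eye bracket: flat foot 70 (x) x 50 (y) x 12 mm; upright lug in its middle 44 mm long (x), 12 mm thick (y), rounded top, dark eye; overall height 54 mm, about 0.17 kg. Origin: centre of the underside; z up, x along the lug. Starts with its foot in a mould cavity. May be absent (3 or 4 are there).
- bracket2: cast aluminium eye bracket: flat foot 70 (x) x 50 (y) x 12 mm; upright lug in its middle 44 mm long (x), 12 mm thick (y), rounded top, dark eye; overall height 54 mm, about 0.17 kg. Origin: centre of the underside; z up, x along the lug. Starts with its foot in a mould cavity. May be absent (3 or 4 are there).
- bracket3: cast aluminium eye bracket: flat foot 70 (x) x 50 (y) x 12 mm; upright lug in its middle 44 mm long (x), 12 mm thick (y), rounded top, dark eye; overall height 54 mm, about 0.17 kg. Origin: centre of the underside; z up, x along the lug. Starts with its foot in a mould cavity. May be absent (3 or 4 are there).
- mould: open steel mould fixed to the bench, 196 (x) x 164 (y) x 30 mm high. Four cavities 73 (x) x 53 (y) mm, 10 mm deep (floor 20 mm above the bench), two by two, centres at x = -46, +46 and y = -37, +37 mm. Two thin brass pins stand 16 mm above its top at two diagonal corners. Origin: centre of its underside.
- tray: low open cardboard tray fixed to the bench, 196 (x) x 144 (y) mm outside, floor 4 mm thick, walls and dividers 4 mm thick, 24 mm high overall. Four pockets two by two, centres at x = -48, +48 and y = -35, +35 mm, each 92 (x) x 66 (y) mm inside: a bracket goes in with its x along the tray's x, either way round. Origin: centre of its underside.
- plate: raised steel plate fixed to the bench, 180 (x) x 170 (y) mm, top at 40 mm; lips 8 mm wide and high on its +x, -x and +y edges. Its -y edge (y = -85 mm) is open and level; a sheet-metal chip trough adjoins it, y = -85 to -185 mm, as wide as the plate, floor at 5 mm, side walls 36, far wall 45 mm high. Origin: on the bench under the middle of the plate (trough not counted).
- disc0: loose aluminium sprue disc, 28 mm across, 10 mm thick, about 18 g, lying flat on the raised plate. Origin: centre of its underside. May be absent (4 to 6 are there).
- disc1: loose aluminium sprue disc, 28 mm across, 10 mm thick, about 18 g, lying flat on the raised plate. Origin: centre of its underside. May be absent (4 to 6 are there).
- disc2: loose aluminium sprue disc, 28 mm across, 10 mm thick, about 18 g, lying flat on the raised plate. Origin: centre of its underside. May be absent (4 to 6 are there).
- disc3: loose aluminium sprue disc, 28 mm across, 10 mm thick, about 18 g, lying flat on the raised plate. Origin: centre of its underside. May be absent (4 to 6 are there).
- disc4: loose aluminium sprue disc, 28 mm across, 10 mm thick, about 18 g, lying flat on the raised plate. Origin: centre of its underside. May be absent (4 to 6 are there).
- disc5: loose aluminium sprue disc, 28 mm across, 10 mm thick, about 18 g, lying flat on the raised plate. Origin: centre of its underside. May be absent (4 to 6 are there).
- scraper: wooden scraper block: foot 100 (x) x 40 (y) x 24 mm high with a dark steel edge, and on top a grip rib 76 (x) x 20 (y) mm rising to 64 mm, about 0.2 kg. Origin: centre of its underside; its two wiping faces are the long sides (facing +y and -y). Starts on its pad.
- pad: black rubber pad fixed to the bench, 130 (x) x 70 (y) x 3 mm: the scraper's place. Origin: centre of its underside.
- filter: bystander: upright white and blue oil filter can, 72 mm across, 89 mm high. Origin: centre of its underside.
- carton: bystander: closed cardboard carton 100 x 80 x 70 mm. Origin: centre of its underside.
- bearing: bystander: steel bearing ring lying flat, 90 mm across, 20 mm high. Origin: centre of its underside.
Mind the look-alikes: they are no part of the job. Leave any orange or turquoise look-alike of the scraper alone.

How it is judged (in metres and radians):
On the way, in this order (a step that is already met when the one before it is completed fails the run):
1. every bracket stands on its foot in a pocket of the stock tray (x of bracket0 in the frame of tray between -0.065 and 0.065 m and y of bracket0 in the frame of tray between -0.05 and 0.05 m and z of bracket0 in the frame of tray between 0 and 0.009 m and angle between each of bracket0, bracket1, bracket2, bracket3's own z axis and vertical below 0.12 rad and x of bracket1 in the frame of tray between -0.065 and 0.065 m and y of bracket1 in the frame of tray between -0.05 and 0.05 m and z of bracket1 in the frame of tray between 0 and 0.009 m and x of bracket2 in the frame of tray between -0.065 and 0.065 m and y of bracket2 in the frame of tray between -0.05 and 0.05 m and z of bracket2 in the frame of tray between 0 and 0.009 m and x of bracket3 in the frame of tray between -0.065 and 0.065 m and y of bracket3 in the frame of tray between -0.05 and 0.05 m and z of bracket3 in the frame of tray between 0 and 0.009 m), for 0.2 s.
2. the scraper is brought down onto the raised plate (x of scraper in the frame of plate between -0.09 and 0.09 m and y of scraper in the frame of plate between -0.12 and 0.09 m and z of scraper in the frame of plate below 0.052 m), for 0.1 s.
3. every disc lies in the chip trough (x of disc0 in the frame of plate between -0.09 and 0.09 m and y of disc0 in the frame of plate between -0.185 and -0.085 m and z of disc0 in the frame of plate between 0 and 0.035 m and x of disc1 in the frame of plate between -0.09 and 0.09 m and y of disc1 in the frame of plate between -0.185 and -0.085 m and z of disc1 in the frame of plate between 0 and 0.035 m and x of disc2 in the frame of plate between -0.09 and 0.09 m and y of disc2 in the frame of plate between -0.185 and -0.085 m and z of disc2 in the frame of plate between 0 and 0.035 m and x of disc3 in the frame of plate between -0.09 and 0.09 m and y of disc3 in the frame of plate between -0.185 and -0.085 m and z of disc3 in the frame of plate between 0 and 0.035 m and x of disc4 in the frame of plate between -0.09 and 0.09 m and y of disc4 in the frame of plate between -0.185 and -0.085 m and z of disc4 in the frame of plate between 0 and 0.035 m and x of disc5 in the frame of plate between -0.09 and 0.09 m and y of disc5 in the frame of plate between -0.185 and -0.085 m and z of disc5 in the frame of plate between 0 and 0.035 m), for 0.2 s.
At the end, for the whole second after the job is handed in: Every bracket stands in a tray pocket (foot within 5 mm of the floor, tilt under 7 degrees); every disc lies in the trough, below the plate top; the scraper stands on the pad, within 25 mm of its centre and 17 degrees of lengthways; all at rest (all of step 1 and all of step 3 and horizontal distance between scraper and pad below 0.025 m and z of scraper in the frame of pad below 0.008 m and angle between scraper's own z axis and vertical below 0.1 rad and angle between the x axis of scraper and the x axis of pad, either way round below 0.3 rad and linear speed of each of bracket0, bracket1, bracket2, bracket3, disc0, disc1, disc2, disc3, disc4, disc5, scraper below 0.02 m/s); the robot touches nothing.
It fails at once if the fingers touch a sprue disc (contact force between the fingers and disc0 above 0.5 N or contact force between the fingers and disc1 above 0.5 N or contact force between the fingers and disc2 above 0.5 N or contact force between the fingers and disc3 above 0.5 N or contact force between the fingers and disc4 above 0.5 N or contact force between the fingers and disc5 above 0.5 N).
It fails at once if a bystander (filter can, carton, bearing ring) is moved more than 20 mm (distance of any of filter, carton, bearing from where it was at the start of the episode above 0.02 m).
Of bracket0, bracket1, bracket2, bracket3 only 3 to 4 are there at a start; the rules pass over those that are not, and their reading is None.
Of disc0, disc1, disc2, disc3, disc4, disc5 only 4 to 6 are there at a start; the rules pass over those that are not, and their reading is None.
At some moment in a run one of scraper may be knocked a few centimetres aside while the robot is not near it.
Once in a run the grip may slacken for a moment while it holds something.
It also fails if it takes over 192 s, if anything falls off the work surface, if the arm or the gripper's body presses on something with over 40 N, if the wrist force passes 120 N, or if a joint passes its speed limit or range.

## Working session

There is one attempt and no reset: what is moved stays moved. The work goes in short steps, Python scripts to look and compute and a shell command to move; the robot and the scene stay as the last step left them, time stands still between calls to the robot, and variables do not carry over. Pictures are saved under pics/ and viewed, at most 14 in all, crops included, and the job is handed in when it is done.

```bash
ls; mkdir -p pics
cat > h.py <<'E'
import numpy as np,cv2
from bench import r
def cam(n):
    s=r.snapshot(n); return s
def pts(s):
    K=np.array(s["K"]);R=cv2.Rodrigues(np.array(s["rvec"],float))[0];t=np.array(s["tvec"],float).ravel()
    z=s["range_z"].astype(float);v,u=np.mgrid[:z.shape[0],:z.shape[1]]
    c=np.stack([(u-K[0,2])/K[0,0]*z,(v-K[1,2])/K[1,1]*z,z],-1)
    w=(c-t)@R; w[z==0]=np.nan
    return w
def save(s,n): cv2.imwrite("pics/"+n,cv2.cvtColor(s["pixels"],cv2.COLOR_RGB2BGR))
E
python3 - <<'E'
from h import *
a=cam("scene");b=cam("side")
im=np.hstack([a["pixels"],b["pixels"]])
for s,n in((a,"scene"),(b,"side")):
    big=s["pixels"]; cv2.imwrite(f"pics/{n}0.png",cv2.cvtColor(cv2.resize(big,(800,600)),cv2.COLOR_RGB2BGR))
    w=pts(s)
    R=cv2.Rodrigues(np.array(s["rvec"],float))[0]; print(n,"campos",-R.T@np.array(s["tvec"],float).ravel())
    for t in ["bracket0","mould","tray","plate","disc0","scraper","pad","filter","carton","bearing"]:
        for d in r.outline_of(s,t):
            m=d["region"]; p=w[m]; p=p[~np.isnan(p[:,0])]
            if len(p)<5 or d["score"]<.2: continue
            rc=cv2.minAreaRect(p[:,:2].astype(np.float32))
            print(t,round(d["score"],2),np.round(d["bbox"]),"med",np.median(p,0).round(),"rect",np.round(rc[0]),np.round(rc[1]),round(rc[2]),"z95",p[:,2].max().round())
print(r.sense())
E
```

```text
pics
scene campos [1348.19748623 -188.80892376  817.27852939]
bracket0 0.72 [364. 156. 383. 179.] med [517. 382.  33.] rect [505. 388.] [75. 50.] 3 z95 75.0
bracket0 0.61 [350. 143. 368. 159.] med [425. 380.  34.] rect [413. 384.] [77. 48.] 3 z95 76.0
bracket0 0.55 [339. 161. 362. 183.] med [518. 308.  33.] rect [509. 311.] [75. 49.] 3 z95 76.0
bracket0 0.54 [327. 148. 350. 162.] med [427. 307.  32.] rect [384. 315.] [ 58. 147.] 84 z95 75.0
mould 0.8 [321. 144. 394. 189.] med [504. 338.  28.] rect [440. 361.] [245. 198.] 3 z95 75.0
tray 0.74 [228. 186. 304. 252.] med [629.  10.   5.] rect [611.   8.] [225. 150.] 16 z95 27.0
plate 0.8 [ 96. 165. 198. 230.] med [ 503. -315.   36.] rect [ 485. -303.] [270. 187.] 87 z95 51.0
plate 0.25 [158. 187. 167. 195.] med [ 495. -265.   48.] rect [ 492. -265.] [26. 29.] 82 z95 52.0
disc0 0.53 [156. 200. 168. 208.] med [ 542. -267.   48.] rect [ 538. -268.] [26. 27.] 52 z95 52.0
disc0 0.37 [150. 179. 154. 186.] med [ 444. -296.   49.] rect [ 443. -297.] [25. 22.] 25 z95 52.0
scraper 0.92 [163. 136. 194. 166.] med [ 291. -208.   25.] rect [ 255. -193
[... 2776 characters left out ...]
] 59 z95 65.0
{'time': 1.1, 'joint_pos': array([-7.37633232e+01,  7.46983134e+00,  8.52699310e+01, -8.83256973e-04,
        8.72615139e+01, -4.89195696e+00]), 'qd': array([0.05404288, 0.10562729, 0.04144166, 0.00496626, 0.05355375,
       0.01282611]), 'joint_efforts': array([-1.78301176e-03, -5.69332838e+01, -5.00870705e+01, -1.87663759e-04,
        1.28152184e-03, -3.19485503e-05]), 'tool_pos': array([ 216.30063964, -559.6418419 ,  231.28569984]), 'tcp_rot': array([-1.79998653e+02,  7.70205766e-04,  2.11286760e+01]), 'ft_force': array([-0.00679829,  0.11143225, -0.73084454]), 'wrist_torque': array([ 0.02774481, -0.02277308, -0.02623593]), 'grip_force': 0.0, 'finger_gap': 85.06146776485802}
```

View pics/scene0.png

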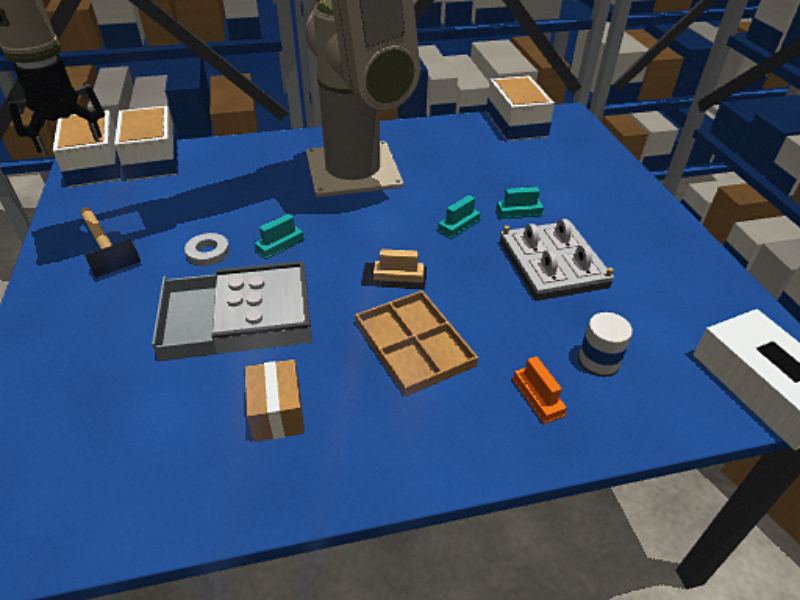

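View pics/side0.png

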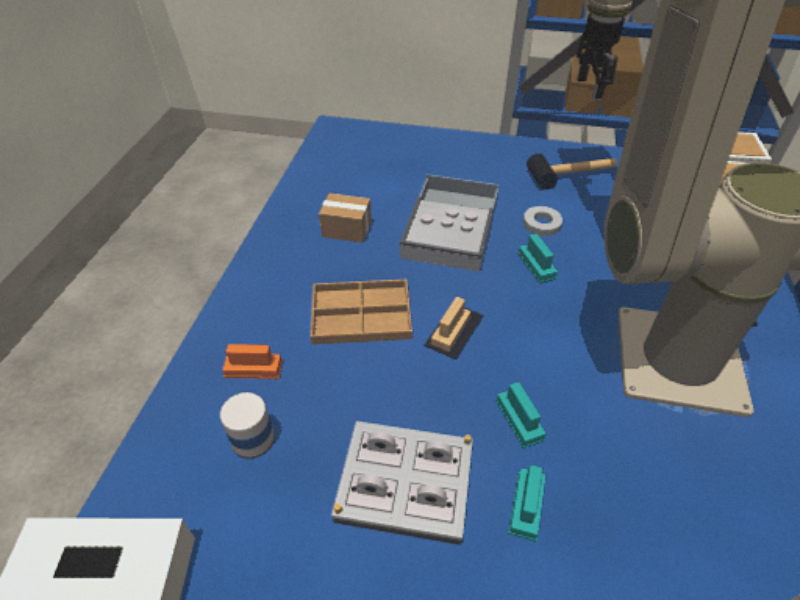

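The scene picture shows the four grey brackets in the mould at (555,255), five discs on the plate at (235–257, 282–317), the wooden scraper on its pad at (400,268), and the tray at (415,340). The side view shows the same. The teal and orange blocks are look-alikes.

Next I'll fit the poses more tightly.

```bash
cat >> h.py <<'E'
from scipy.spatial.transform import Rotation as Ro
def go(x,y,z,yaw,frm=None):
    """shift (m) and turn (rad) in tool axes from present pose (tool down) or frm=(x,y,z,yaw)"""
    if frm is None:
        s=r.sense();p=np.array(s["tool_pos"]);R=Ro.from_euler("xyz",s["tcp_rot"],degrees=True)
    else: p=np.array(frm[:3]);R=Ro.from_euler("xyz",[180,0,frm[3]],degrees=True)
    T=Ro.from_euler("xyz",[180,0,yaw],degrees=True)
    d=R.inv().apply(np.array([x,y,z])-p)/1000; q=(R.inv()*T).as_rotvec()
    print("shift",d.round(4),"turn",q.round(4),"rows",np.ceil(max(np.linalg.norm(d)/.0625,np.degrees(np.linalg.norm(q))/10.7)))
def rect(p): 
    c=cv2.minAreaRect(p[:,:2].astype(np.float32)); return np.round(c[0],1),np.round(c[1],1),round(c[2],1)
def sel(w,cx,cy,rad,z0,z1):
    p=w.reshape(-1,3);p=p[~np.isnan(p[:,0])]
    return p[(np.hypot(p[:,0]-cx,p[:,1]-cy)<rad)&(p[:,2]>z0)&(p[:,2]<z1)]
E
python3 - <<'E'
from h import *
for n in ("scene","side"):
    w=pts(cam(n)); print(n)
    print("mould",rect(sel(w,460,350,150,24,36)))
    print("tray",rect(sel(w,619,9,140,15,32)))
    print("plate",rect(sel(w,490,-270,140,33,60)), rect(sel(w,490,-340,220,14,60)))
    for z in (0,48,58,64): print("lugs>",z,[np.median(sel(w,a,b,30,z,85),0).round(1) for a,b in((414,386),(505,388),(416,312),(507,313))])
    for x in((414,386),(505,388),(416,312),(507,313)): print(rect(sel(w,*x,38,45,85)))
    print("scraper top",rect(sel(w,431,17,70,55,75)), rect(sel(w,431,17,70,14,75)))
s=r.sense();print(s["tool_pos"])
go(460,350,330,2)
E
```

```text
scene
mould (array([462.2, 350.2]), array([203.2, 167.7]), 2.2)
tray (array([622.2,   9.7]), array([201.3, 146.2]), 15.5)
plate (array([ 486.6, -273. ]), array([211.4, 187.1]), 86.8) (array([ 425.7, -300.6]), array([270.5, 307.1]), 87.4)
lugs> 0 [array([422.8, 380.2,  38.6]), array([512.1, 382.8,  39.2]), array([423.5, 306.5,  37.7]), array([514.7, 308.4,  35.3])]
lugs> 48 [array([422.2, 381.1,  62.3]), array([512.9, 383.7,  62.4]), array([424.7, 307.6,  62.1]), array([516.8, 309.8,  63. ])]
lugs> 58 [array([422.2, 382.6,  67.6]), array([512.3, 384.3,  67.1]), array([423.7, 309.3,  67.1]), array([514.7, 310.1,  67.8])]
lugs> 64 [array([419.3, 383.4,  69.4]), array([510.9, 387. ,  69.6]), array([422.6, 310.7,  70.1]), array([514.2, 311.5,  69.6])]
(array([417.2, 385.3]), array([45.2, 16.3]), 0.5)
(array([507.9, 386.8]), array([45.8, 14.9]), 7.0)
(array([420.6, 312.1]), array([15.7, 44.4]), 88.8)
(array([511.1, 313.5]), array([45.8, 13.8]), 1.8)
scraper top (array([439.4,  21.5]), array([74.8, 25.7]), 74.8) (array([438.5,  21.3]), array([98.9, 45.2]), 73.5)
side
mould (array([460. , 34
[... 457 characters left out ...]
,  65.7])]
lugs> 58 [array([412.2, 388.4,  69. ]), array([503.2, 390.6,  69. ]), array([415. , 314.6,  68.6]), array([505.5, 317. ,  68.9])]
lugs> 64 [array([412.5, 386.8,  70.3]), array([503.2, 389.6,  70.9]), array([414.8, 313.6,  70.2]), array([506.2, 316. ,  70.7])]
(array([412.8, 385.8]), array([43.1, 14.7]), 2.1)
(array([504.2, 389. ]), array([44. , 13.7]), 2.9)
(array([415. , 312.1]), array([43.4, 14.5]), 1.3)
(array([506. , 314.4]), array([43.3, 14.3]), 2.1)
scraper top (array([433.9,  20.8]), array([78.9, 21.3]), 73.2) (array([434.3,  24.3]), array([102.1,  40.1]), 73.5)
[ 216.30258817 -559.67274296  231.30396259]
shift [ 0.5552 -0.7607 -0.0987] turn [0.     0.     0.3339] rows 16.0
```

Run:
```python
from h import *
go(500,-150,260,2)
go(420,330,260,2,(500,-150,260,2))
```

```text
shift [ 0.4123 -0.2799 -0.0287] turn [0.     0.     0.3339] rows 8.0
shift [-0.0632 -0.4825 -0.    ] turn [0. 0. 0.] rows 8.0
```

```bash
python3 -m jog '[0.06,-0.04,-0.01,0,0,0.05, 0.412,-0.28,-0.029,0,0,0.334, 0.412,-0.28,-0.029,0,0,0.334, 0.412,-0.28,-0.029,0,0,0.334, 0.412,-0.28,-0.029,0,0,0.334, 0.412,-0.28,-0.029,0,0,0.334, 0.412,-0.28,-0.029,0,0,0.334, 0.412,-0.28,-0.029,0,0,0.334]' 0 60
python3 -m jog '[0.412,-0.28,-0.029,0,0,0.334]' | head -0
python3 - <<'E'
from h import *
s=r.sense(); print(s["time"],s["tool_pos"],s["tcp_rot"],s["finger_gap"])
E
```

```text
time: 2.2
tool_pos: [499.9, -149.1, 260.7]
tcp_rot: [180.0, -0.0, 2.0]
ft_force: [1.1, -0.8, -0.0]
finger_gap: 42.5
grip_force: 0.0
2.325 [ 548.7590973  -113.00412812  264.57624857] [ 1.79988474e+02 -6.09334345e-02 -8.55604961e+00] 42.646722139151834Exception ignored on flushing sys.stdout:
BrokenPipeError: [Errno 32] Broken pipe
```

Run:
```python
from h import *
go(420,330,260,2)
```

```text
shift [-0.1932 -0.4189  0.0043] turn [ 0.0003 -0.001  -0.1842] rows 8.0
```

```bash
python3 -m jog '[-0.193,-0.419,0.004,0,0,-0.184, -0.193,-0.419,0.004,0,0,-0.184, -0.193,-0.419,0.004,0,0,-0.184, -0.193,-0.419,0.004,0,0,-0.184, -0.193,-0.419,0.004,0,0,-0.184, -0.193,-0.419,0.004,0,0,-0.184, -0.193,-0.419,0.004,0,0,-0.184, -0.193,-0.419,0.004,0,0,-0.184]'
python3 - <<'E'
from h import *
s=cam("wrist"); save(s,"w1.png"); w=pts(s)
print(rect(sel(w,460,350,150,24,36)))
for x in((414,386),(506,388),(416.5,311.5),(508,314)):
  p=sel(w,*x,36,62,85); print(x,len(p), rect(p) if len(p)>9 else 0, p.mean(0) if len(p) else 0)
s=r.sense();print(s["tool_pos"],s["tcp_rot"])
go(416.5,311.5,120,2); go(416.5,311.5,44,2)
E
```

```text
time: 3.32
tool_pos: [416.7, 330.4, 259.9]
tcp_rot: [-180.0, 0.0, 2.3]
ft_force: [0.5, 0.7, -0.2]
finger_gap: 42.6
grip_force: 0.0
(array([460.6, 351.2]), array([196.6, 164.6]), 1.8)
(414, 386) 348 (array([414.2, 386.3]), array([38.9, 12.4]), 1.9) [415.62958761 385.92125877  70.74911192]
(506, 388) 433 (array([505.1, 389.2]), array([40.1, 12.3]), 1.5) [504.89834913 388.61785697  70.72661148]
(416.5, 311.5) 328 (array([416.4, 313. ]), array([40.3, 12.1]), 2.5) [417.61659637 313.10636887  70.79071694]
(508, 314) 410 (array([507.1, 315.2]), array([40.4, 12.2]), 2.2) [506.77120373 315.18318474  70.78320759]
[416.24691533 331.69909314 259.70066567] [-1.79902474e+02  4.19478426e-02  2.33222864e+00]
shift [-0.0005  0.0204  0.1397] turn [-0.0017  0.0007  0.0058] rows 3.0
shift [-0.0004  0.0206  0.2157] turn [-0.0017  0.0007  0.0058] rows 4.0
```

View pics/w1.png

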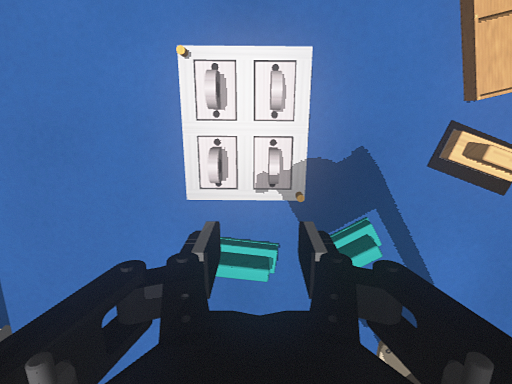

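The wrist view shows all four lugs clearly at (214,88), (276,88), (217,165) and (273,165), with the pins at the mould's diagonal corners. I'll grasp C at (416.5, 312.7).

```bash
python3 -m jog '[0,0.019,0.06,0,0,0.004, 0,0.019,0.12,0,0,0.004, 0,0.019,0.17,0,0,0.004, 0,0.019,0.2,0,0,0.004, 0,0.019,0.216,0,0,0.004, 0,0.019,0.222,0,0,0.004, 0,0.019,0.222,0,0,0.004]'
python3 -m jog '[0,0,0,0,0,0, 0,0,0,0,0,0, 0,0,0,0,0,0, 0,0,0,0,0,0, 0,0,0,0,0,0]' -1 60
python3 -m jog '[0,0,-0.01,0,0,0, 0,0,-0.03,0,0,0, 0,0,-0.06,0,0,0, 0,0,-0.1,0,0,0, 0,0,-0.1,0,0,0]'
python3 - <<'E'
from h import *
go(584,-36.5,160,15.4);go(584,-36.5,25,15.4)
E
```

```text
time: 4.25
tool_pos: [419.8, 308.8, 38.7]
tcp_rot: [-180.0, -0.1, 1.9]
ft_force: [-0.5, 0.3, 0.9]
finger_gap: 42.9
grip_force: 0.0
time: 4.88
tool_pos: [420.2, 310.6, 39.7]
tcp_rot: [-179.8, -0.2, 1.9]
ft_force: [-1.0, 6.8, 2.3]
finger_gap: 11.4
grip_force: 60.2
time: 5.5
tool_pos: [421.5, 310.0, 142.4]
tcp_rot: [-179.8, -0.4, 1.9]
ft_force: [0.3, -0.9, -2.2]
finger_gap: 11.2
grip_force: 60.2
shift [ 0.151   0.3516 -0.0179] turn [-0.003  -0.0073 -0.2357] rows 7.0
shift [0.1501 0.3521 0.1171] turn [-0.003  -0.0073 -0.2357] rows 7.0
```

```bash
python3 -m jog '[0.154,0.351,-0.01,0,0,-0.236, 0.154,0.351,-0.01,0,0,-0.236, 0.154,0.351,-0.01,0,0,-0.236, 0.154,0.351,-0.01,0,0,-0.236, 0.154,0.351,-0.01,0,0,-0.236, 0.154,0.351,-0.01,0,0,-0.236, 0.154,0.351,-0.01,0,0,-0.236, 0.154,0.351,-0.01,0,0,-0.236]'
python3 -m jog '[0,0,0,0,0,0, 0,0,0,0,0,0, 0,0,0,0,0,0]'
python3 - <<'E'
from h import *
w=pts(cam("wrist"));print("tray",rect(sel(w,619,9,140,15,28)))
print(r.sense()["tcp_rot"],r.sense()["finger_gap"])
go(587.5,-35.5,26,15.4)
E
```

```text
time: 6.5
tool_pos: [584.1, -37.8, 146.7]
tcp_rot: [-179.9, 0.1, 15.3]
ft_force: [-0.3, 0.0, -1.6]
finger_gap: 11.2
grip_force: 60.1
time: 6.88
tool_pos: [584.3, -36.1, 147.9]
tcp_rot: [-180.0, -0.0, 15.5]
ft_force: [0.3, -0.4, -1.6]
finger_gap: 11.0
grip_force: 60.1
tray (array([621.3,  10.3]), array([196.5, 144.6]), 15.6)
[ 1.79997457e+02 -1.34225111e-02  1.54847854e+01] 11.251327261460654
shift [ 0.0032 -0.      0.122 ] turn [ 0.     -0.0002  0.0015] rows 2.0
```

```bash
python3 -m jog '[0.003,0,0.05,0,0,0, 0.003,0,0.09,0,0,0, 0.003,0,0.11,0,0,0, 0.003,0,0.118,0,0,0, 0.003,0,0.122,0,0,0, 0.003,0,0.123,0,0,0, 0.003,0,0.123,0,0,0]'
python3 -m jog '[0,0,0,0,0,0, 0,0,0,0,0,0, 0,0,0,0,0,0, 0,0,-0.04,0,0,0, 0,0,-0.09,0,0,0, 0,0,-0.15,0,0,0, 0,0,-0.18,0,0,0, 0,0,-0.18,0,0,0]' 0
python3 -m jog '[0,0,0,0,0,0, 0,0,0,0,0,0]'
python3 - <<'E'
from h import *
s=cam("wrist"); save(s,"w2.png"); w=pts(s);p=sel(w,584,-36,45,47,70);print(rect(p),p[:,2].max())
print(r.sense()["tool_pos"])
go(507,315,150,2)
E
```

```text
time: 7.8
tool_pos: [588.3, -36.7, 26.0]
tcp_rot: [180.0, -0.1, 15.4]
ft_force: [-0.5, -0.4, -1.7]
finger_gap: 11.0
grip_force: 60.1
time: 8.8
tool_pos: [589.5, -36.8, 209.0]
tcp_rot: [179.8, -0.4, 15.4]
ft_force: [-0.5, 0.8, 0.3]
finger_gap: 42.7
grip_force: 0.0
time: 9.05
tool_pos: [586.3, -36.3, 202.7]
tcp_rot: [-179.9, 0.2, 15.4]
ft_force: [-0.4, 0.4, -0.1]
finger_gap: 42.7
grip_force: 0.0
(array([584.9, -38.5]), array([38.1, 11.9]), 15.2) 59.91459994986273
[586.41714406 -36.36712532 202.83180441]
shift [ 0.0169 -0.3598  0.0533] turn [-0.001   0.0031  0.234 ] rows 6.0
```

```bash
python3 -m jog '[0.017,-0.36,0.053,0,0,0.234, 0.017,-0.36,0.053,0,0,0.234, 0.017,-0.36,0.053,0,0,0.234, 0.017,-0.36,0.053,0,0,0.234, 0.017,-0.36,0.053,0,0,0.234, 0.017,-0.36,0.053,0,0,0.234, 0.017,-0.36,0.053,0,0,0.234, 0.017,-0.36,0.053,0,0,0.234]'
python3 -m jog '[0,0,0,0,0,0, 0,0,0,0,0,0, 0,0,0,0,0,0]'
python3 - <<'E'
from h import *
go(507,315,38,2)
print("tray from lifted:");c=r.sense()["tool_pos"]
for t in ((677.3,-10.5),(658,57),(565.3,31.1)): go(*t,140,15.5,(507,315,140,2))
E
```

```text
time: 10.1
tool_pos: [507.7, 314.7, 150.8]
tcp_rot: [179.9, 0.1, 2.1]
ft_force: [0.5, 0.8, 0.7]
finger_gap: 42.5
grip_force: 0.0
time: 10.48
tool_pos: [508.6, 314.3, 152.0]
tcp_rot: [-180.0, -0.0, 1.9]
ft_force: [0.2, -0.2, -0.4]
finger_gap: 43.0
grip_force: 0.0
shift [-0.0016 -0.0007  0.114 ] turn [-0.0001 -0.0003 -0.0013] rows 2.0
tray from lifted:
shift [0.1588 0.3312 0.    ] turn [ 0.      0.     -0.2356] rows 6.0
shift [0.1419 0.2631 0.    ] turn [ 0.      0.     -0.2356] rows 5.0
shift [0.0484 0.2858 0.    ] turn [ 0.      0.     -0.2356] rows 5.0
```

```bash
python3 -m jog '[-0.0015,0,0.05,0,0,0, -0.0015,0,0.08,0,0,0, -0.0015,0,0.1,0,0,0, -0.0015,0,0.11,0,0,0, -0.0015,0,0.114,0,0,0, -0.0015,0,0.114,0,0,0]'
python3 -m jog '[0,0,0,0,0,0, 0,0,0,0,0,0, 0,0,0,0,0,0, 0,0,0,0,0,0, 0,0,0,0,0,0]' -1 60
python3 -m jog '[0,0,-0.01,0,0,0, 0,0,-0.03,0,0,0, 0,0,-0.06,0,0,0, 0,0,-0.1,0,0,0, 0,0,-0.102,0,0,0]'
python3 -m jog '[0.159,0.331,0,0,0,-0.236, 0.159,0.331,0,0,0,-0.236, 0.159,0.331,0,0,0,-0.236, 0.159,0.331,0,0,0,-0.236, 0.159,0.331,0,0,0,-0.236, 0.159,0.331,0,0,0,-0.236, 0.159,0.331,0,0,0,-0.236, 0.159,0.331,0,0,0,-0.236]'
python3 -m jog '[0,0,0,0,0,0, 0,0,0,0,0,0, 0,0,0,0,0,0]'
python3 - <<'E'
from h import *
go(677.3,-10.5,25,15.5)
E
```

```text
time: 11.22
tool_pos: [507.3, 315.4, 38.7]
tcp_rot: [-180.0, -0.1, 2.0]
ft_force: [0.1, -0.2, 0.1]
finger_gap: 43.2
grip_force: 0.0
time: 11.85
tool_pos: [507.3, 315.5, 38.9]
tcp_rot: [-180.0, -0.1, 2.0]
ft_force: [-0.8, 1.2, 5.7]
finger_gap: 11.0
grip_force: 59.5
time: 12.48
tool_pos: [509.1, 316.4, 145.4]
tcp_rot: [-179.8, -0.4, 2.0]
ft_force: [-0.1, 0.6, -2.3]
finger_gap: 11.1
grip_force: 58.9
time: 13.48
tool_pos: [676.4, -10.3, 138.8]
tcp_rot: [-179.9, 0.1, 15.5]
ft_force: [-0.0, -0.6, -1.8]
finger_gap: 10.9
grip_force: 62.7
time: 13.85
tool_pos: [677.0, -9.3, 140.0]
tcp_rot: [180.0, -0.0, 15.6]
ft_force: [-0.7, -0.3, -1.2]
finger_gap: 11.2
grip_force: 62.7
shift [-0.      0.0012  0.115 ] turn [ 0.     -0.0002  0.0016] rows 2.0
```

Place, retreat, then go above B (505.2, 388.8). From (677,-10.5,205) yaw 15.5 I first settle and compute.

```bash
python3 -m jog '[0,0.001,0.05,0,0,0, 0,0.001,0.085,0,0,0, 0,0.001,0.103,0,0,0, 0,0.001,0.111,0,0,0, 0,0.001,0.115,0,0,0, 0,0.001,0.115,0,0,0, 0,0.001,0.115,0,0,0]'
python3 -m jog '[0,0,0,0,0,0, 0,0,0,0,0,0, 0,0,0,0,0,0, 0,0,-0.04,0,0,0, 0,0,-0.09,0,0,0, 0,0,-0.125,0,0,0, 0,0,-0.125,0,0,0]' 0
python3 -m jog '[0,0,0,0,0,0, 0,0,0,0,0,0]'
python3 - <<'E'
from h import *
go(505.2,388.8,150,2)
for t in ((658,57),(565.3,31.1)): go(*t,140,15.5,(505.2,388.8,140,2)); go(*t,140,15.5,(414.3,386,140,2))
go(414.3,386,150,2,(658,57,150,15.5))
E
```

```text
time: 14.72
tool_pos: [678.4, -11.3, 26.2]
tcp_rot: [180.0, -0.1, 15.5]
ft_force: [-0.1, 0.6, -1.6]
finger_gap: 11.2
grip_force: 62.7
time: 15.6
tool_pos: [680.2, -11.4, 155.1]
tcp_rot: [179.8, -0.4, 15.5]
ft_force: [0.5, 0.1, -0.1]
finger_gap: 42.6
grip_force: 0.0
time: 15.85
tool_pos: [676.2, -11.1, 147.7]
tcp_rot: [-179.9, 0.2, 15.5]
ft_force: [-0.9, -1.1, -0.0]
finger_gap: 42.5
grip_force: 0.0
shift [-0.0578 -0.4311 -0.0016] turn [-0.0008  0.0032  0.236 ] rows 7.0
shift [0.1411 0.3369 0.    ] turn [ 0.      0.     -0.2356] rows 6.0
shift [0.2321 0.3373 0.    ] turn [ 0.      0.     -0.2356] rows 7.0
shift [0.0476 0.3596 0.    ] turn [ 0.      0.     -0.2356] rows 6.0
shift [0.1385 0.36   0.    ] turn [ 0.      0.     -0.2356] rows 7.0
shift [-0.1469 -0.3822 -0.    ] turn [-0.     -0.      0.2356] rows 7.0
```

```bash
python3 -m jog '[-0.058,-0.431,-0.002,0,0,0.236, -0.058,-0.431,-0.002,0,0,0.236, -0.058,-0.431,-0.002,0,0,0.236, -0.058,-0.431,-0.002,0,0,0.236, -0.058,-0.431,-0.002,0,0,0.236, -0.058,-0.431,-0.002,0,0,0.236, -0.058,-0.431,-0.002,0,0,0.236, -0.058,-0.431,-0.002,0,0,0.236]'
python3 -m jog '[0,0,0,0,0,0, 0,0,0,0,0,0, 0,0,0,0,0,0]'
python3 - <<'E'
from h import *
go(505.2,388.8,38,2)
E
```

```text
time: 16.85
tool_pos: [503.0, 392.1, 150.2]
tcp_rot: [180.0, 0.1, 2.3]
ft_force: [-1.1, -0.6, -0.9]
finger_gap: 42.8
grip_force: 0.0
time: 17.23
tool_pos: [506.9, 387.3, 151.7]
tcp_rot: [180.0, 0.0, 1.9]
ft_force: [0.6, 0.8, -0.4]
finger_gap: 42.4
grip_force: 0.0
shift [-0.0016 -0.0016  0.1137] turn [ 0.0003  0.0002 -0.002 ] rows 2.0
```

```bash
python3 -m jog '[-0.0015,-0.0015,0.05,0,0,0, -0.0015,-0.0015,0.08,0,0,0, -0.0015,-0.0015,0.1,0,0,0, -0.0015,-0.0015,0.11,0,0,0, -0.0015,-0.0015,0.114,0,0,0, -0.0015,-0.0015,0.114,0,0,0]'
python3 -m jog '[0,0,0,0,0,0, 0,0,0,0,0,0, 0,0,0,0,0,0, 0,0,0,0,0,0, 0,0,0,0,0,0]' -1 60
python3 -m jog '[0,0,-0.01,0,0,0, 0,0,-0.03,0,0,0, 0,0,-0.06,0,0,0, 0,0,-0.1,0,0,0, 0,0,-0.102,0,0,0]'
python3 -m jog '[0.141,0.337,0,0,0,-0.236, 0.141,0.337,0,0,0,-0.236, 0.141,0.337,0,0,0,-0.236, 0.141,0.337,0,0,0,-0.236, 0.141,0.337,0,0,0,-0.236, 0.141,0.337,0,0,0,-0.236, 0.141,0.337,0,0,0,-0.236, 0.141,0.337,0,0,0,-0.236]'
python3 -m jog '[0,0,0,0,0,0, 0,0,0,0,0,0, 0,0,0,0,0,0]'
python3 - <<'E'
from h import *
go(658,57,25,15.5)
E
```

```text
time: 17.98
tool_pos: [505.3, 390.4, 38.8]
tcp_rot: [-180.0, -0.1, 2.0]
ft_force: [0.5, 0.3, 0.8]
finger_gap: 42.8
grip_force: 0.0
time: 18.6
tool_pos: [505.3, 390.5, 39.0]
tcp_rot: [-179.9, -0.1, 2.0]
ft_force: [0.3, 0.8, 6.2]
finger_gap: 11.3
grip_force: 59.5
time: 19.23
tool_pos: [507.0, 391.7, 145.8]
tcp_rot: [-179.7, -0.4, 2.0]
ft_force: [-0.3, 0.9, -1.6]
finger_gap: 11.4
grip_force: 58.7
time: 20.23
tool_pos: [656.6, 58.3, 139.1]
tcp_rot: [-179.9, 0.1, 15.5]
ft_force: [-0.5, 0.4, -1.1]
finger_gap: 11.3
grip_force: 59.1
time: 20.6
tool_pos: [657.1, 59.1, 139.9]
tcp_rot: [180.0, -0.0, 15.6]
ft_force: [-0.2, -0.0, -2.3]
finger_gap: 11.3
grip_force: 59.1
shift [0.0003 0.0023 0.1149] turn [ 0.     -0.0001  0.0017] rows 2.0
```

```bash
python3 -m jog '[0,0.002,0.05,0,0,0, 0,0.002,0.085,0,0,0, 0,0.002,0.103,0,0,0, 0,0.002,0.111,0,0,0, 0,0.002,0.115,0,0,0, 0,0.002,0.115,0,0,0, 0,0.002,0.115,0,0,0]'
python3 -m jog '[0,0,0,0,0,0, 0,0,0,0,0,0, 0,0,0,0,0,0, 0,0,-0.04,0,0,0, 0,0,-0.09,0,0,0, 0,0,-0.125,0,0,0, 0,0,-0.125,0,0,0]' 0
python3 -m jog '[-0.147,-0.382,0,0,0,0.236, -0.147,-0.382,0,0,0,0.236, -0.147,-0.382,0,0,0,0.236, -0.147,-0.382,0,0,0,0.236, -0.147,-0.382,0,0,0,0.236, -0.147,-0.382,0,0,0,0.236, -0.147,-0.382,0,0,0,0.236, -0.147,-0.382,0,0,0,0.236]'
python3 -m jog '[0,0,0,0,0,0, 0,0,0,0,0,0, 0,0,0,0,0,0]'
python3 - <<'E'
from h import *
go(414.3,386,38,2)
E
```

```text
time: 21.48
tool_pos: [658.8, 56.3, 26.2]
tcp_rot: [180.0, -0.1, 15.5]
ft_force: [-0.1, -0.1, -1.3]
finger_gap: 11.2
grip_force: 59.1
time: 22.35
tool_pos: [660.6, 56.3, 154.9]
tcp_rot: [179.9, -0.4, 15.5]
ft_force: [0.7, -0.7, 0.8]
finger_gap: 42.7
grip_force: 0.0
time: 23.35
tool_pos: [411.7, 386.4, 148.6]
tcp_rot: [180.0, 0.1, 2.2]
ft_force: [0.4, -1.1, 0.3]
finger_gap: 42.7
grip_force: 0.0
time: 23.72
tool_pos: [414.7, 384.1, 149.7]
tcp_rot: [180.0, 0.0, 1.9]
ft_force: [0.9, 0.5, 0.4]
finger_gap: 42.7
grip_force: 0.0
shift [-0.0003 -0.002   0.1117] turn [ 0.0002  0.0001 -0.0017] rows 2.0
```

```bash
python3 -m jog '[0,-0.001,0.05,0,0,0, 0,-0.001,0.08,0,0,0, 0,-0.001,0.1,0,0,0, 0,-0.001,0.108,0,0,0, 0,-0.001,0.112,0,0,0, 0,-0.001,0.112,0,0,0]'
python3 -m jog '[0,0,0,0,0,0, 0,0,0,0,0,0, 0,0,0,0,0,0, 0,0,0,0,0,0, 0,0,0,0,0,0]' -1 60
python3 -m jog '[0,0,-0.01,0,0,0, 0,0,-0.03,0,0,0, 0,0,-0.06,0,0,0, 0,0,-0.1,0,0,0, 0,0,-0.102,0,0,0]'
python3 -m jog '[0.139,0.36,0,0,0,-0.236, 0.139,0.36,0,0,0,-0.236, 0.139,0.36,0,0,0,-0.236, 0.139,0.36,0,0,0,-0.236, 0.139,0.36,0,0,0,-0.236, 0.139,0.36,0,0,0,-0.236, 0.139,0.36,0,0,0,-0.236, 0.139,0.36,0,0,0,-0.236]'
python3 -m jog '[0,0,0,0,0,0, 0,0,0,0,0,0, 0,0,0,0,0,0]'
python3 - <<'E'
from h import *
go(565.3,31.1,25,15.5)
E
```

```text
time: 24.48
tool_pos: [414.5, 386.4, 38.7]
tcp_rot: [-180.0, -0.1, 2.0]
ft_force: [0.3, -0.6, 0.5]
finger_gap: 42.8
grip_force: 0.0
time: 25.1
tool_pos: [414.5, 386.4, 38.8]
tcp_rot: [-179.9, -0.1, 2.0]
ft_force: [-0.3, 0.0, 5.7]
finger_gap: 11.3
grip_force: 59.5
time: 25.72
tool_pos: [416.3, 387.8, 145.4]
tcp_rot: [-179.7, -0.4, 2.0]
ft_force: [1.2, 1.0, -1.4]
finger_gap: 11.2
grip_force: 58.6
time: 26.72
tool_pos: [565.1, 30.4, 139.4]
tcp_rot: [-180.0, 0.1, 15.4]
ft_force: [-0.1, 0.5, -0.3]
finger_gap: 11.3
grip_force: 59.1
time: 27.1
tool_pos: [565.1, 32.2, 139.9]
tcp_rot: [-180.0, -0.0, 15.6]
ft_force: [0.3, 0.3, -0.6]
finger_gap: 11.1
grip_force: 59.1
shift [-1.000e-04  1.100e-03  1.149e-01] turn [-0.0001 -0.      0.0021] rows 2.0
```

```bash
python3 -m jog '[0,0.001,0.05,0,0,0, 0,0.001,0.085,0,0,0, 0,0.001,0.103,0,0,0, 0,0.001,0.111,0,0,0, 0,0.001,0.115,0,0,0, 0,0.001,0.115,0,0,0, 0,0.001,0.115,0,0,0]'
python3 -m jog '[0,0,0,0,0,0, 0,0,0,0,0,0, 0,0,0,0,0,0, 0,0,-0.04,0,0,0, 0,0,-0.1,0,0,0, -0.06,0.06,-0.16,0,0,0, -0.12,0.12,-0.22,0,0,0, -0.12,0.12,-0.22,0,0,0]' 0
python3 -m jog '[0,0,0,0,0,0, 0,0,0,0,0,0, 0,0,0,0,0,0]'
python3 - <<'E'
from h import *
s=cam("wrist"); save(s,"w3.png"); b=cam("side");c=cam("scene")
for n,s in(("w",s),("side",b),("scene",c)):
  w=pts(s);print(n)
  for x in((584,-36.5),(677.3,-10.5),(658,57),(565.3,31.1)):
    p=sel(w,*x,36,46,85); print(x,len(p), *(rect(p) if len(p)>9 else ()), p[:,2].max() if len(p) else 0)
  p=sel(w,434,21,75,56,75);print("scraper",len(p),*(rect(p) if len(p)>9 else ()))
  p=sel(w,434,21,75,16,75);print("scraper",len(p),*(rect(p) if len(p)>9 else ()))
  p=sel(w,485,-271,110,45,60);print("plate",*rect(p) if len(p)>9 else ())
s=r.sense();print(s["tool_pos"],s["tcp_rot"])
E
```

```text
time: 27.98
tool_pos: [566.6, 30.0, 26.0]
tcp_rot: [180.0, -0.1, 15.5]
ft_force: [-0.4, -0.1, -2.0]
finger_gap: 11.1
grip_force: 59.1
time: 28.98
tool_pos: [489.4, -104.2, 234.5]
tcp_rot: [180.0, -0.0, 15.6]
ft_force: [0.8, -0.7, 0.4]
finger_gap: 42.8
grip_force: 0.0
time: 29.35
tool_pos: [490.0, -102.1, 231.6]
tcp_rot: [-179.9, 0.1, 15.6]
ft_force: [-0.2, -0.4, -0.4]
finger_gap: 42.8
grip_force: 0.0
w
(584, -36.5) 471 [584.3 -38.6] [39.7 12.5] 15.9 60.428876736481484
(677.3, -10.5) 0 0
(658, 57) 0 0
(565.3, 31.1) 538 [565.3  29.8] [39.5 13. ] 16.5 60.41589260331589
scraper 1308 [436.   21.5] [75.2 20. ] 73.4
scraper 3032 [436.3  21.8] [99.9 39.9] 73.1
plate [ 498.3 -244.2] [159.1 186.7] 76.4
side
(584, -36.5) 58 [582.3 -38.8] [34.9 14.9] 13.1 61.88647590379791
(677.3, -10.5) 57 [675.4 -12. ] [37.8 14.5] 19.3 59.729065707418734
(658, 57) 64 [657.4  54.6] [39.5 17.8] 17.2 59.544238463895574
(565.3, 31.1) 62 [564.8  31.1] [37.2 15.7] 16.4 61.82719503072804
scraper 156 [433.7  21.9] [76.6 20.6] 73.2
scraper 426 [434.   23.3] [101.6  40.2] 72.9
plate [ 483.8 -249.4] [169.4 180.1] 87.2
scene
(584, -36.5) 54 [589.2 -38.1] [36.8 13.6] 14.9 60.67955159406889
(677.3, -10.5) 65 [681.3 -11.4] [35.2 13.8] 12.4 59.70105809672626
(658, 57) 60 [660.4  55.4] [35.9 13.7] 15.7 59.11495691144052
(565.3, 31.1) 51 [568.2  29.3] [33.2 14.2] 12.3 60.45934454615629
scraper 155 [439.1  21.5] [74.7 23.8] 74.1
scraper 512 [439.8  20.5] [98.4 42.6] 75.8
plate [ 487.1 -253. ] [169.5 184.3] 87.0
[ 490.16050431 -102.20402055  231.90185361] [-1.79927865e+02  9.69079473e-02  1.56123584e+01]
```

View pics/w3.png

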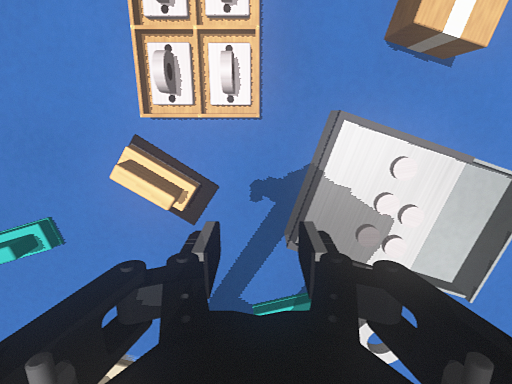

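All four brackets stand in the tray; the two nearest show at (168,72) and (230,72). The scraper is at (160,178), slightly off its pad, and five discs lie at (367–402, 167–243). Next is a closer look at the plate.

Run:
```python
from h import *
go(345,-290,290,-3)
```

```text
shift [-0.1904  0.1417 -0.058 ] turn [-0.001   0.0019  0.3248] rows 4.0
```

```bash
python3 -m jog '[-0.19,0.142,-0.058,0,0,0.325, -0.19,0.142,-0.058,0,0,0.325, -0.19,0.142,-0.058,0,0,0.325, -0.19,0.142,-0.058,0,0,0.325, -0.19,0.142,-0.058,0,0,0.325, -0.19,0.142,-0.058,0,0,0.325, -0.19,0.142,-0.058,0,0,0.325, -0.19,0.142,-0.058,0,0,0.325]'
python3 -m jog '[0,0,0,0,0,0, 0,0,0,0,0,0]'
python3 - <<'E'
from h import *
s=cam("wrist"); save(s,"w4.png"); w=pts(s)
p=sel(w,485,-300,190,44,60); print("lips",rect(p), p[:,2].max())
a=np.radians(-3);ux=np.array([np.cos(a),np.sin(a)]);uy=np.array([-ux[1],ux[0]])
q=(p[:,:2]-[485,-271]);X=q@ux;Y=q@uy
print("X",np.percentile(X,[0.2,99.8]),"Y",np.percentile(Y,[0.2,99.8]))
z=w[...,2]
img=((z>44.5)&(z<56)).astype(np.uint8)
n,l,st,ce=cv2.connectedComponentsWithStats(img)
for i in range(1,n):
    if st[i,4]>60:
        g=w[l==i];print(st[i],rect(g),g.mean(0).round(1))
pl=sel(w,485,-271,200,37,43);print("top",rect(pl))
E
```

```text
time: 30.5
tool_pos: [346.0, -289.8, 290.6]
tcp_rot: [-180.0, 0.0, -3.0]
ft_force: [-0.5, 0.3, 0.2]
finger_gap: 42.5
grip_force: 0.0
time: 30.75
tool_pos: [345.5, -290.6, 291.0]
tcp_rot: [-180.0, 0.0, -3.1]
ft_force: [0.2, 0.5, 0.1]
finger_gap: 42.9
grip_force: 0.0
lips (array([ 467.3, -301.5]), array([271. , 148.7]), 87.0) 53.62995090665445
X [-90.35521928  56.94904343] Y [-166.51829587  103.70981317]
[ 151    0  138  126 1656] (array([ 469.9, -251.3]), array([170.6, 148.6]), 87.0) [ 442.1 -208.5   48.5]
[220   0  23  20 399] (array([ 531.8, -266.9]), array([26.7, 20.3]), 86.3) [ 532.7 -267.2   50.3]
[359   0  14 125 393] (array([ 461. , -434.2]), array([  4.9, 147.6]), 87.4) [ 463.8 -434.2   45.7]
[221  36  23  26 447] (array([ 488.7, -265.2]), array([27.7, 27.4]), 43.0) [ 488.5 -265.1   50.5]
[250  41  22  25 433] (array([ 481.9, -300.2]), array([26.6, 27.1]), 86.8) [ 482.  -300.    50.4]
[219  76  22  23 395] (array([ 443.3, -257.9]), array([27.4, 27. ]), 87.8) [ 443.1 -258.1   50.5]
[249  79  22  23 385] (array([ 437.7, -296.5]), array([27.2, 27.1]), 86.0) [ 438.2 -296.2   50.6]
[  0  93  51  27 161] (array([441.5,  11. ]), array([65.4, 18.5]), 55.9) [432.1  -3.1  50.4]
[ 401  171   68   44 1369] (array([ 284.7, -541.1]), array([35.3, 90.4]), 23.0) [ 286.1 -540.7   48.6]
[128 346  12  14  74] (array([ 28.4, -62.6]), array([25.4,  3.2]), 24.6) [ 28.7 -62.3  50.4]
top (array([ 416.2, -301.3]), array([259.5, 256. ]), 87.3)
```

View pics/w4.png

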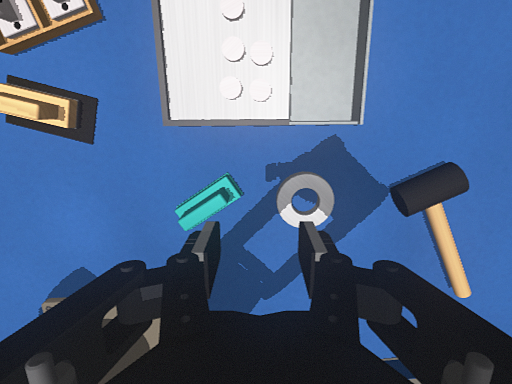

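The wrist view shows five discs at (232,10), (233,48), (261,53), (231,88) and (262,90). The open trough is to their right, and the plate's -x lip runs along row 122. All discs leave room behind for the scraper, so two passes will do. Now to the scraper.

Run:
```python
from h import *
for n in("side","scene"):
  w=pts(cam(n));p=sel(w,434,21,95,56,75);print("scraper",len(p),*(rect(p) if len(p)>9 else ()))
go(436,21.6,150,73.2)
```

```text
scraper 155 [434.2  22.4] [76.2 21. ] 73.0
scraper 153 [438.5  21.2] [75.1 24.5] 72.8
shift [ 0.0737 -0.3169  0.1411] turn [ 1.0000e-04  0.0000e+00 -1.3315e+00] rows 8.0
```

```bash
python3 -m jog '[0.074,-0.317,0.141,0,0,-1.33, 0.074,-0.317,0.141,0,0,-1.33, 0.074,-0.317,0.141,0,0,-1.33, 0.074,-0.317,0.141,0,0,-1.33, 0.074,-0.317,0.141,0,0,-1.33, 0.074,-0.317,0.141,0,0,-1.33, 0.074,-0.317,0.141,0,0,-1.33, 0.074,-0.317,0.141,0,0,-1.33]'
python3 -m jog '[0,0,0,0,0,0, 0,0,0,0,0,0, 0,0,0,0,0,0]'
python3 - <<'E'
from h import *
a=cam("wrist");w=pts(a);p=sel(w,434,21,75,56,75);print("rib wrist",len(p),*(rect(p) if len(p)>9 else ()))
for n in("side","scene"):
  s=cam(n);w=pts(s);p=sel(w,434,21,85,56,75);print(len(p),*(rect(p) if len(p)>9 else ()))
go(436,21.6,33,73.2)
E
```

```text
time: 31.9
tool_pos: [436.2, 22.1, 149.9]
tcp_rot: [-180.0, 0.0, 73.2]
ft_force: [0.1, 0.8, 0.4]
finger_gap: 43.0
grip_force: 0.0
time: 32.28
tool_pos: [436.4, 21.2, 150.3]
tcp_rot: [180.0, -0.0, 73.0]
ft_force: [0.5, -0.0, -0.3]
finger_gap: 42.9
grip_force: 0.0
rib wrist 2022 [435.5  22.3] [75.4 19.4] 73.5
152 [434.8  24.3] [76.4 20.7] 73.0
155 [438.1  21.8] [74.8 24.4] 72.8
shift [ 0.     -0.0004  0.1172] turn [ 0.0002 -0.0001 -0.0027] rows 2.0
```

```bash
python3 -m jog '[0,0,0.05,0,0,-0.004, 0,0,0.08,0,0,-0.004, 0,0,0.1,0,0,-0.004, 0,0,0.112,0,0,-0.004, 0,0,0.117,0,0,-0.004, 0,0,0.117,0,0,-0.004]'
python3 -m jog '[0,0,0,0,0,0, 0,0,0,0,0,0, 0,0,0,0,0,0, 0,0,0,0,0,0, 0,0,0,0,0,0]' -1 80
python3 -m jog '[0,0,-0.02,0,0,0, 0,0,-0.06,0,0,0, 0,0,-0.1,0,0,0, 0,0,-0.12,0,0,0, 0,0,-0.12,0,0,0, 0,0,-0.12,0,0,0]'
python3 - <<'E'
from h import *
a=np.radians(-3);C=np.array([485.8,-252.3]);ux=np.array([np.cos(a),np.sin(a)]);uy=np.array([-ux[1],ux[0]])
P=C-29*ux+42*uy; print(P)
go(*P,150,-3)
E
```

```text
time: 33.17
tool_pos: [436.6, 21.6, 33.4]
tcp_rot: [180.0, -0.0, 73.3]
ft_force: [-0.4, 0.2, 0.4]
finger_gap: 42.6
grip_force: 0.0
time: 33.8
tool_pos: [437.0, 21.6, 34.0]
tcp_rot: [179.9, -0.0, 73.3]
ft_force: [-3.5, 0.4, 7.0]
finger_gap: 18.8
grip_force: 78.4
time: 34.55
tool_pos: [435.6, 21.7, 151.8]
tcp_rot: [-179.9, 0.0, 73.3]
ft_force: [-0.7, 0.5, -1.3]
finger_gap: 18.7
grip_force: 78.3
[ 459.03785365 -208.83981681]
shift [-0.2141  0.0886  0.0017] turn [-1.1000e-03  1.4000e-03  1.3323e+00] rows 8.0
```

```bash
python3 -m jog '[-0.214,0.089,0.002,0,0,1.332, -0.214,0.089,0.002,0,0,1.332, -0.214,0.089,0.002,0,0,1.332, -0.214,0.089,0.002,0,0,1.332, -0.214,0.089,0.002,0,0,1.332, -0.214,0.089,0.002,0,0,1.332, -0.214,0.089,0.002,0,0,1.332, -0.214,0.089,0.002,0,0,1.332]'
python3 -m jog '[0,0,0,0,0,0, 0,0,0,0,0,0, 0,0,0,0,0,0]'
python3 - <<'E'
from h import *
for n in("side","scene"):
  s=cam(n);w=pts(s);save(s,f"{n}5.png")
  p=sel(w,430,12,100,-5,12)
  for d in r.outline_of(s,"pad")[:2]:
    q=w[d["region"]];q=q[~np.isnan(q[:,0])];print(n,d["score"],d["bbox"],rect(q) if len(q)>5 else 0)
  px=s["pixels"].astype(int);m=(px.max(2)<70)&(np.hypot(w[...,0]-430,w[...,1]-12)<95)&(w[...,2]<12)
  print("dark",m.sum(),rect(w[m]))
  q=sel(w,459,-209,75,100,175);print("scr",*rect(q),q[:,2].min(),q[:,2].max())
s=cam("wrist");w=pts(s);q=sel(w,459,-209,75,100,185);print("scr",len(q),*rect(q))
go(459,-208.8,72,-3)
E
```

```text
time: 35.55
tool_pos: [459.2, -208.4, 149.2]
tcp_rot: [-179.9, 0.2, -3.0]
ft_force: [0.1, 0.0, -1.5]
finger_gap: 19.2
grip_force: 78.7
time: 35.92
tool_pos: [460.2, -208.8, 151.0]
tcp_rot: [-180.0, 0.0, -2.9]
ft_force: [-0.3, 0.3, -2.4]
finger_gap: 19.0
grip_force: 78.7
side 0.94 [272.6, 193.3, 307.5, 230.4] (array([428.3,  12.4]), array([135.4,  72.1]), 72.0)
side 0.74 [203.6, 197.5, 230.1, 213.0] (array([658.4,  47.9]), array([64.4, 61.1]), 14.7)
dark 664 (array([428.5,  16.6]), array([127.3,  67.1]), 72.3)
scr [ 458.2 -206.5] [ 45.1 101.7] 87.7 121.24745250364758 174.91282157641757
scene 0.73 [321.1, 144.1, 392.9, 189.6] (array([462.4, 361.4]), array([200., 191.]), 2.2)
scene 0.57 [231.3, 170.9, 273.5, 183.4] (array([430.4,  14.6]), array([128.8,  74.2]), 72.9)
dark 594 (array([457.4,   5. ]), array([130. , 129.5]), 71.8)
scr [ 473.1 -209.4] [82.9 46.2] 0.0 118.11727313373318 174.9601047927
scr 9749 [ 460.8 -209.1] [ 46.3 100.6] 87.1
shift [-0.0013 -0.      0.0792] turn [ 0.0001 -0.0002  0.0006] rows 2.0
```

```bash
python3 -m jog '[0,0,0.03,0,0,0, 0,0,0.055,0,0,0, 0,0,0.07,0,0,0, 0,0,0.075,0,0,0, 0,0,0.078,0,0,0, 0,0,0.079,0,0,0, 0,0,0.079,0,0,0, 0,0,0.079,0,0,0]'
python3 - <<'E'
from h import *
w=pts(cam("side"));q=sel(w,459,-209,75,70,120);print("scr",*rect(q),np.percentile(q[:,2],97))
E
```

```text
time: 37.17
tool_pos: [460.5, -209.1, 72.5]
tcp_rot: [180.0, -0.0, -3.0]
ft_force: [-0.8, 0.1, -1.9]
finger_gap: 18.9
grip_force: 78.7
scr [ 457.6 -207.9] [53.5 70.4] 58.0 107.58214573474574
```

```bash
python3 -m jog '[0,0.01,0,0,0,0, 0,0.02,0,0,0,0, 0,0.03,0,0,0,0, 0,0.04,0,0,0,0, 0,0.05,0,0,0,0, 0,0.06,0,0,0,0, 0,0.068,0,0,0,0, 0,0.075,0,0,0,0]'
python3 -m jog '[0,0.007,0,0,0,0, 0,0.014,0,0,0,0, 0,0.021,0,0,0,0, 0,0.028,0,0,0,0, 0,0.035,0,0,0,0, 0,0.041,0,0,0,0, 0,0.047,0,0,0,0, 0,0.047,0,0,0,0]'
python3 - <<'E'
from h import *
for n in("side","scene"):
  s=cam(n);w=pts(s);cv2.imwrite(f"pics/{n}6.png",cv2.resize(cv2.cvtColor(s["pixels"],cv2.COLOR_RGB2BGR)[(100,150)[n=="scene"]:(190,250)[n=="scene"],(240,80)[n=="scene"]:(340,210)[n=="scene"]],None,fx=6,fy=6,interpolation=cv2.INTER_CUBIC))
E
```

```text
time: 38.22
tool_pos: [456.2, -284.3, 72.0]
tcp_rot: [-180.0, 0.0, -3.0]
ft_force: [0.1, 0.5, -1.7]
finger_gap: 18.9
grip_force: 78.7
time: 39.22
tool_pos: [453.8, -331.2, 72.1]
tcp_rot: [180.0, -0.0, -3.0]
ft_force: [0.2, 0.4, -1.9]
finger_gap: 18.6
grip_force: 78.7
```

View pics/scene6.png

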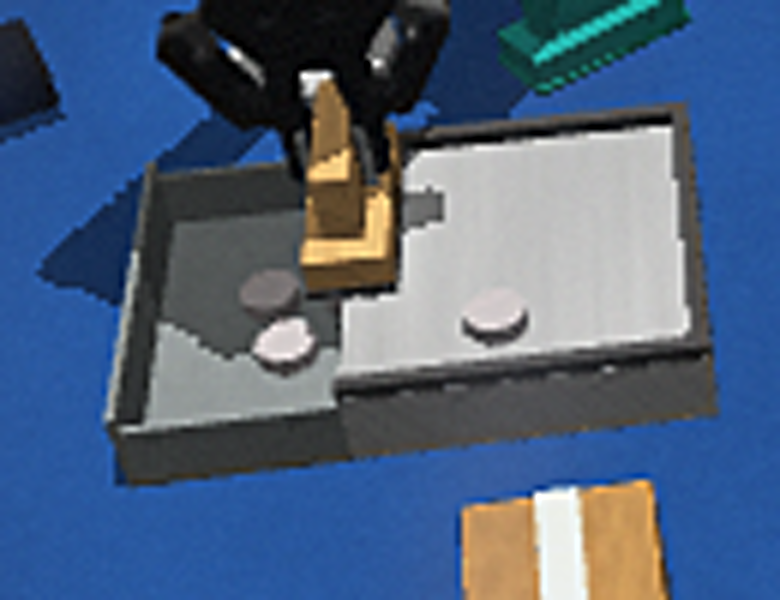

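The crop shows two discs visible in the trough at (268,295) and (285,345). One is still on the plate at (495,312), as expected. I'll make a second pass on the +x side.

```bash
python3 -m jog '[0,-0.003,-0.04,0,0,0, 0.02,-0.04,-0.06,0,0,0, 0.055,-0.09,-0.06,0,0,0, 0.055,-0.122,-0.06,0,0,0, 0.055,-0.122,-0.05,0,0,0, 0.055,-0.122,-0.02,0,0,0, 0.055,-0.122,-0.005,0,0,0, 0.055,-0.122,0,0,0,0]'
python3 -m jog '[0,0,0,0,0,0, 0,0.01,0,0,0,0, 0,0.02,0,0,0,0, 0,0.03,0,0,0,0, 0,0.04,0,0,0,0, 0,0.05,0,0,0,0, 0,0.06,0,0,0,0, 0,0.068,0,0,0,0]'
python3 -m jog '[0,0.007,0,0,0,0, 0,0.014,0,0,0,0, 0,0.021,0,0,0,0, 0,0.028,0,0,0,0, 0,0.035,0,0,0,0, 0,0.041,0,0,0,0, 0,0.047,0,0,0,0, 0,0.054,0,0,0,0]'
python3 -m jog '[0,0,0,0,0,0, 0,-0.01,-0.04,0,0,0, 0,-0.01,-0.1,0,0,0, 0,-0.01,-0.12,0,0,0, -0.06,-0.05,-0.12,0,0,0, -0.12,-0.1,-0.12,0,0,0, -0.12,-0.1,-0.12,0,0,0, -0.12,-0.1,-0.12,0,0,0]'
python3 - <<'E'
from h import *
s=cam("scene");save(s,"s7.png")
c=cv2.cvtColor(s["pixels"],cv2.COLOR_RGB2BGR)[150:250,80:210];cv2.imwrite("pics/scene7.png",cv2.resize(c,None,fx=6,fy=6,interpolation=cv2.INTER_CUBIC))
w=pts(s)
a=np.radians(-3)
for n,s in(("scene",s),("side",cam("side"))):
  w=pts(s)
  for d in r.outline_of(s,"disc0"):
    q=w[d["region"]];q=q[~np.isnan(q[:,0])]
    if len(q)>4:
      m=q.mean(0);v=m[:2]-[485.8,-252.3];print(n,round(d["score"],2),m.round(),"plateXY",round(v[0]*np.cos(a)+v[1]*np.sin(a)),round(-v[0]*np.sin(a)+v[1]*np.cos(a)))
go(429.5,14,150,72.3)
print(r.sense()["tool_pos"],r.sense()["finger_gap"])
E
```

```text
time: 40.33
tool_pos: [513.8, -211.8, 71.0]
tcp_rot: [-179.9, 0.2, -3.0]
ft_force: [-8.1, 4.2, 17.6]
finger_gap: 18.8
grip_force: 81.9
time: 41.32
tool_pos: [511.5, -280.3, 72.0]
tcp_rot: [-180.0, 0.0, -3.0]
ft_force: [0.2, -0.8, -1.8]
finger_gap: 19.2
grip_force: 78.8
time: 42.32
tool_pos: [508.8, -334.0, 72.1]
tcp_rot: [180.0, 0.0, -3.0]
ft_force: [0.7, -0.4, -1.2]
finger_gap: 18.9
grip_force: 78.8
time: 43.32
tool_pos: [393.1, -226.3, 191.5]
tcp_rot: [-180.0, 0.0, -3.0]
ft_force: [0.9, -0.4, -1.1]
finger_gap: 19.0
grip_force: 78.7
scene 0.52 [ 504. -371.   13.] plateXY 24 -117
scene 0.44 [ 466. -379.   12.] plateXY -13 -127
shift [ 0.0221 -0.2435  0.0421] turn [ 3.0000e-04 -1.0000e-04 -1.3141e+00] rows 8.0
[ 394.69971042 -227.9880497   192.13264071] 18.99711297513664
```

View pics/scene7.png

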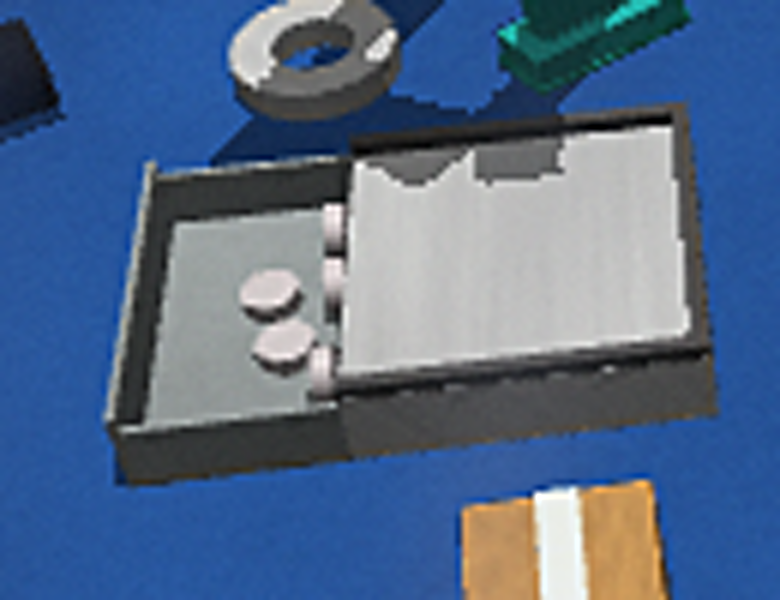

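The picture shows the plate empty and all five discs in the trough. Two lie flat at (270,295) and (285,345). Three stand on edge against the plate wall at (335,228), (333,285) and (322,370). Their origins sit right on the y = -85 limit, so I want to look more closely.

```bash
python3 -m jog '[-0.03,0.11,-0.03,0,0,0, -0.03,0.11,-0.03,0,0,0, -0.03,0.11,-0.03,0,0,0, -0.03,0.11,-0.03,0,0,0, -0.03,0.11,-0.03,0,0,0]'
python3 - <<'E'
from h import *
s=cam("wrist");w=pts(s)
c=cv2.cvtColor(s["pixels"],cv2.COLOR_RGB2BGR)[0:200,100:400];cv2.imwrite("pics/w8.png",cv2.resize(c,None,fx=2.6,fy=2.6,interpolation=cv2.INTER_CUBIC))
a=np.radians(-3);v=w[...,:2]-[485.8,-252.3];X=v[...,0]*np.cos(a)+v[...,1]*np.sin(a);Y=-v[...,0]*np.sin(a)+v[...,1]*np.cos(a);z=w[...,2]
m=(Y<-80)&(Y>-125)&(np.abs(X)<86)&(z>10.5)&(z<37)
n,l,st,ce=cv2.connectedComponentsWithStats(m.astype(np.uint8))
for i in range(1,n):
  if st[i,4]>20:
    g=l==i;print(st[i],"X",np.percentile(X[g],[2,98]).round(1),"Y",np.percentile(Y[g],[2,50,98]).round(1),"z",np.percentile(z[g],[2,50,98]).round(1))
e=(np.abs(X)<70)&(z>38)&(z<42.5)&(Y<0);print("plate edge",np.percentile(Y[e],[0.5,2,5]))
e=(np.abs(X)<70)&(z>40)&(z<50)&(Y<-150);print("far wall",np.percentile(Y[e],[1,50,99]))
E
```

```text
time: 44.15
tool_pos: [358.7, -334.9, 221.4]
tcp_rot: [-179.9, 0.0, -2.9]
ft_force: [-0.5, -0.1, -1.7]
finger_gap: 19.0
grip_force: 79.2
[260   0  10  24 239] X [36.8 54.7] Y [-99.7 -95.2 -90.1] z [18.1 31.  34.4]
[272  27  20  29 461] X [ 6.8 33. ] Y [-124.3 -115.2 -104.1] z [13.3 15.5 17.1]
[258  56   9  26 234] X [-23.3   2.3] Y [-97.  -92.4 -88. ] z [22.6 31.7 34.7]
[280  64  11  26 204] X [-30.3  -5.3] Y [-124.9 -120.3 -113.7] z [11.1 15.4 17.3]
[259  93  10  25 212] X [-63.4 -36.4] Y [-99.4 -94.9 -90.3] z [22.4 31.7 34.4]
[256 127  22  11  49] X [-86.  -76.8] Y [-110.   -95.4  -85.6] z [12.2 20.4 34.8]
plate edge [-181.27585072  -84.8261092   -81.85979651]
far wall [-185.26959322 -182.36605372 -180.45255877]
```

View pics/w8.png

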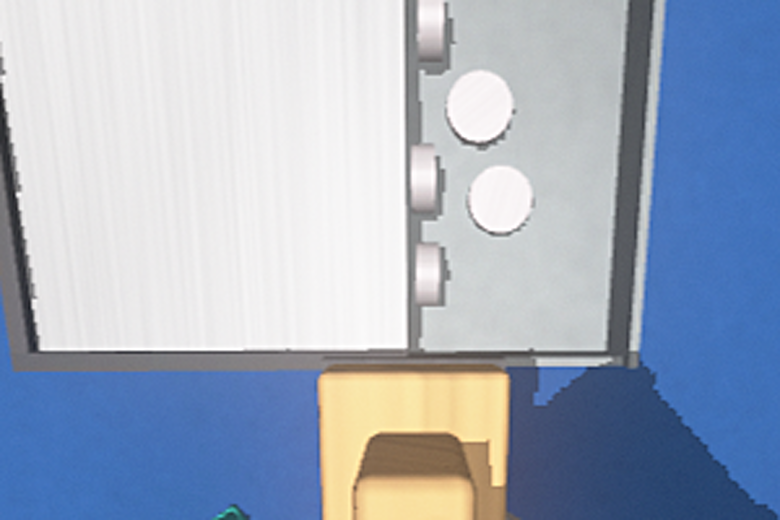

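The wrist crop shows the three standing discs free of the wall, with their inner faces at about Y = -87.5, -90 and -90. The plate edge measures -84.8 in the same image. So they are inside the trough and I'll leave them. The scraper goes back now.

```bash
python3 -m jog '[0,0,0,0,0,0, 0,0,0,0,0,0]'
python3 - <<'E'
from h import *
go(500,-130,220,20)
go(429.5,14,150,72.3,(500,-130,220,20))
E
```

```text
time: 44.45
tool_pos: [358.7, -335.3, 222.1]
tcp_rot: [180.0, -0.0, -2.9]
ft_force: [0.6, -0.6, -0.6]
finger_gap: 18.7
grip_force: 79.2
shift [ 0.1306 -0.2123  0.0021] turn [ 0.     -0.     -0.4002] rows 4.0
shift [-0.017  -0.1594  0.07  ] turn [ 0.      0.     -0.9128] rows 5.0
```

```bash
python3 -m jog '[0.131,-0.212,0,0,0,-0.4, 0.131,-0.212,0,0,0,-0.4, 0.131,-0.212,0,0,0,-0.4, 0.131,-0.212,0,0,0,-0.4, 0.131,-0.212,0,0,0,-0.4, 0.131,-0.212,0,0,0,-0.4]'
python3 -m jog '[-0.017,-0.159,0.07,0,0,-0.913, -0.017,-0.159,0.07,0,0,-0.913, -0.017,-0.159,0.07,0,0,-0.913, -0.017,-0.159,0.07,0,0,-0.913, -0.017,-0.159,0.07,0,0,-0.913, -0.017,-0.159,0.07,0,0,-0.913, -0.017,-0.159,0.07,0,0,-0.913, -0.017,-0.159,0.07,0,0,-0.913]'
python3 -m jog '[0,0,0,0,0,0, 0,0,0,0,0,0, 0,0,0,0,0,0]'
python3 - <<'E'
from h import *
go(429.5,14,35,72.3)
w=pts(cam("wrist"));q=sel(w,429,14,75,110,195);print("scr",len(q),*rect(q))
E
```

```text
time: 45.2
tool_pos: [500.2, -130.6, 222.0]
tcp_rot: [180.0, 0.0, 20.0]
ft_force: [-0.0, -0.8, -1.2]
finger_gap: 19.0
grip_force: 79.2
time: 46.2
tool_pos: [430.1, 12.3, 152.1]
tcp_rot: [180.0, 0.0, 72.1]
ft_force: [0.6, -0.4, -1.4]
finger_gap: 19.0
grip_force: 79.5
time: 46.58
tool_pos: [430.1, 12.9, 152.1]
tcp_rot: [-180.0, 0.0, 72.2]
ft_force: [1.0, 0.4, -1.9]
finger_gap: 18.9
grip_force: 79.5
shift [ 0.0009 -0.0009  0.1171] turn [-0.0001  0.     -0.0011] rows 2.0
scr 12025 [430.5  13.4] [100.5  58.6] 72.5
```

```bash
python3 -m jog '[0.001,-0.001,0.05,0,0,0, 0.001,-0.001,0.09,0,0,0, 0.001,-0.001,0.107,0,0,0, 0.001,-0.001,0.114,0,0,0, 0.001,-0.001,0.117,0,0,0, 0.001,-0.001,0.118,0,0,0, 0.001,-0.001,0.118,0,0,0]'
python3 -m jog '[0,0,0,0,0,0, 0,0,0,0,0,0, 0,0,0,0,0,0, 0,0,0,0,0,0, 0,0,-0.03,0,0,0, 0,0,-0.09,0,0,0, 0,0,-0.15,0,0,0, 0,0,-0.18,0,0,0]' 0
python3 -m jog '[-0.06,0,-0.02,0,0,0, -0.06,0,-0.02,0,0,0, -0.06,0,-0.02,0,0,0, -0.06,0,-0.02,0,0,0]'
python3 - <<'E'
from h import *
s=cam("wrist");save(s,"w9.png")
for n,s in(("wrist",s),("side",cam("side")),("scene",cam("scene"))):
  w=pts(s);q=sel(w,430,14,75,56,75);print(n,len(q),*(rect(q) if len(q)>9 else ()),np.percentile(q[:,2],95) if len(q) else 0)
  for x in((584,-36.5),(677.3,-10.5),(658,57),(565.3,31.1)):
    p=sel(w,*x,36,46,85); print(x,len(p), p[:,2].max() if len(p) else 0)
  print([(round(d["score"],2),np.round(d["bbox"])) for d in r.look_for(s,"disc0")])
E
```

```text
time: 47.5
tool_pos: [430.2, 14.0, 34.9]
tcp_rot: [179.9, -0.0, 72.2]
ft_force: [-0.4, -0.5, -1.1]
finger_gap: 19.4
grip_force: 79.5
time: 48.5
tool_pos: [430.9, 13.9, 218.1]
tcp_rot: [179.7, -0.1, 72.2]
ft_force: [0.6, 0.4, 0.8]
finger_gap: 42.8
grip_force: 0.0
time: 49.0
tool_pos: [410.9, -42.3, 233.2]
tcp_rot: [-179.9, -0.0, 72.3]
ft_force: [0.1, 0.4, -0.5]
finger_gap: 42.8
grip_force: 0.0
wrist 1433 [411.5  53.5] [73.9 20. ] 72.9 68.71471188905555
(584, -36.5) 463 59.77014855092783
(677.3, -10.5) 539 60.387361045245115
(658, 57) 467 60.397607845782346
(565.3, 31.1) 459 60.08372101203392
[(0.44, array([369., 341., 383., 348.]))]
side 148 [410.   53.3] [78.4 20.7] 72.0 69.22482750203831
(584, -36.5) 58 60.04911210314494
(677.3, -10.5) 55 61.13458516121233
(658, 57) 64 60.809561969774435
(565.3, 31.1) 58 60.616326180713585
[]
scene 140 [414.1  51.7] [73.1 24.2] 74.7 67.81193203632104
(584, -36.5) 52 59.20860936985312
(677.3, -10.5) 64 59.82288901122159
(658, 57) 62 60.136428735730966
(565.3, 31.1) 53 59.68856593931283
[(0.51, array([121., 204., 130., 209.]))]
```

View pics/w9.png

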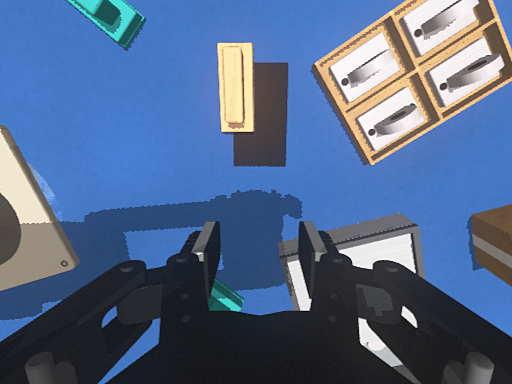

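The picture shows the scraper knocked sideways to (236,88), partly off its pad at (262,115). I'll grasp it again and put it back.

```bash
python3 -m jog '[0,0,0,0,0,0]'
python3 - <<'E'
from h import *
s=cam("wrist");w=pts(s);px=s["pixels"].astype(int)
m=(px.max(2)<75)&(np.hypot(w[...,0]-430,w[...,1]-12)<85)&(w[...,2]<10)&(w[...,2]>-6);m=cv2.morphologyEx(m.astype(np.uint8),cv2.MORPH_OPEN,np.ones((3,3)))>0
print("pad",m.sum(),rect(w[m]))
q=sel(w,412,53,75,56,80);print(rect(q),np.percentile(q[:,2],[5,95]))
go(412,53.5,110,72.9)
go(429.5,14,34,72.3,(412,53.5,34,72.9))
E
```

```text
time: 49.42
tool_pos: [411.2, -42.9, 234.0]
tcp_rot: [-180.0, -0.0, 72.3]
ft_force: [-0.0, -0.2, -0.3]
finger_gap: 43.2
grip_force: 0.0
pad 2068 (array([429.6,  14.3]), array([127. ,  67.7]), 72.0)
(array([411.6,  53.8]), array([75.6, 20.1]), 72.9) [65.01650449 68.66996438]
shift [ 0.0921 -0.0286  0.124 ] turn [-0.0001 -0.0001 -0.0111] rows 3.0
shift [-0.0326  0.0283  0.    ] turn [ 0.     -0.      0.0105] rows 1.0
```

```bash
python3 -m jog '[0.092,-0.029,0.05,0,0,-0.011, 0.092,-0.029,0.1,0,0,-0.011, 0.092,-0.029,0.124,0,0,-0.011, 0.092,-0.029,0.16,0,0,-0.011, 0.092,-0.029,0.185,0,0,-0.011, 0.092,-0.029,0.196,0,0,-0.011, 0.092,-0.029,0.199,0,0,-0.011, 0.092,-0.029,0.199,0,0,-0.011]'
python3 -m jog '[0,0,0,0,0,0, 0,0,0,0,0,0, 0,0,0,0,0,0, 0,0,0,0,0,0, 0,0,0,0,0,0]' -1 80
python3 -m jog '[0,0,-0.01,0,0,0, 0,0,-0.04,0,0,0, 0,0,-0.06,0,0,0, -0.033,0.028,-0.06,0,0,0.01, -0.033,0.028,-0.06,0,0,0.01, -0.033,0.028,-0.06,0,0,0.01, -0.033,0.028,-0.06,0,0,0.01]'
python3 - <<'E'
from h import *
go(429.5,14.2,34.5,72.2)
w=pts(cam("wrist"));q=sel(w,429,14,75,70,140);print("scr",len(q),*rect(q)); 
w=pts(cam("side"));q=sel(w,429,14,60,60,135);print("scr side z",np.percentile(q[:,2],[2,50]))
E
```

```text
time: 50.48
tool_pos: [412.3, 53.3, 35.9]
tcp_rot: [179.9, -0.0, 72.9]
ft_force: [-0.3, 0.7, -0.0]
finger_gap: 42.8
grip_force: 0.0
time: 51.1
tool_pos: [412.7, 53.4, 36.3]
tcp_rot: [179.9, -0.0, 72.9]
ft_force: [-1.0, -0.0, 6.0]
finger_gap: 18.9
grip_force: 79.1
time: 51.98
tool_pos: [428.1, 14.2, 94.8]
tcp_rot: [-179.9, -0.0, 72.3]
ft_force: [0.1, 0.7, -1.4]
finger_gap: 19.1
grip_force: 78.6
shift [0.0004 0.0014 0.0603] turn [-0.0009 -0.      0.0024] rows 1.0
scr 12047 [427.3  15.1] [99.4 71.8] 72.3
scr side z [65.07091383 89.65127296]
```

```bash
python3 -m jog '[0,0.001,0.03,0,0,0, 0,0.001,0.048,0,0,0, 0,0.001,0.055,0,0,0, 0,0.001,0.058,0,0,0, 0,0.001,0.059,0,0,0, 0,0.001,0.059,0,0,0]'
python3 -m jog '[0,0,0,0,0,0, 0,0,0,0,0,0, 0,0,0,0,0,0, 0,0,0,0,0,0, 0,0,-0.03,0,0,0, 0,0,-0.09,0,0,0, 0,0,-0.15,0,0,0, 0,0,-0.18,0,0,0]' 0
python3 -m jog '[-0.06,0,-0.02,0,0,0, -0.06,0,-0.02,0,0,0, -0.06,0,-0.02,0,0,0, -0.06,0,-0.02,0,0,0, -0.06,0,-0.02,0,0,0]'
python3 - <<'E'
from h import *
s=cam("wrist")
w=pts(s);q=sel(w,430,14,85,56,75);print(len(q),rect(q),np.percentile(q[:,2],[5,50,95]))
s=cam("scene");c=cv2.cvtColor(s["pixels"],cv2.COLOR_RGB2BGR)[110:280,80:330];cv2.imwrite("pics/s10.png",cv2.resize(c,None,fx=3.2,fy=3.2,interpolation=cv2.INTER_CUBIC))
E
```

```text
time: 52.82
tool_pos: [430.1, 13.3, 36.7]
tcp_rot: [179.9, -0.0, 72.3]
ft_force: [0.2, 0.0, -1.4]
finger_gap: 18.9
grip_force: 78.7
time: 53.82
tool_pos: [431.0, 13.2, 220.2]
tcp_rot: [179.7, -0.1, 72.3]
ft_force: [0.8, 0.6, -0.1]
finger_gap: 42.4
grip_force: 0.0
time: 54.45
tool_pos: [411.2, -43.0, 235.4]
tcp_rot: [-179.9, -0.0, 72.4]
ft_force: [0.4, -0.3, -0.6]
finger_gap: 42.7
grip_force: 0.0
1302 (array([429.6,  13. ]), array([75.2, 19.4]), 72.1) [65.56583735 67.40171914 68.71024803]
```

View pics/s10.png

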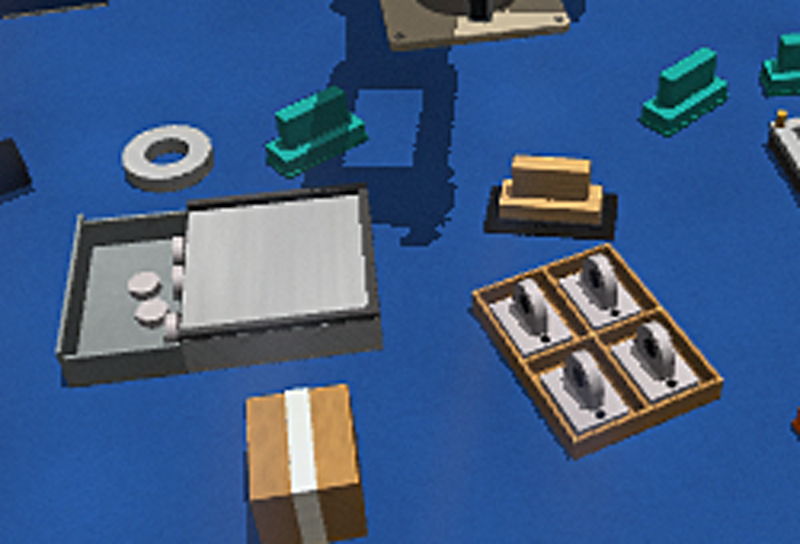

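The final picture shows four upright brackets in the tray around (600,350), five discs in the trough around (150,300) with the plate bare, and the scraper centred on its pad at (550,190).

```bash
python3 -c "
from h import *
print(r.hand_in())"
```

```text
the job is handed in; nothing more can be done
None
```

The job is handed in, with no verdict returned: by the last pictures all four brackets stand in the tray, all five discs are in the trough (three on edge beside the plate wall), and the scraper is back on the middle of its pad after being knocked aside once.

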